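# Make up the weight on the parts scale with spindle rings

### The arm

A 6-joint arm with a two-finger parallel gripper is mounted at the origin on a cart in front of the work surface, level with it; the furniture and walls round the work are solid. World frame = base frame: x ahead of the robot, y to its left, z up, the work surface at z = 0. Lengths are in mm, angles in degrees, forces in N, time in s.
With the tool pointing down it reaches from about 150 to 775 mm from the base axis. Payload 6.1 kg.
Tool frame: the origin (TCP) lies midway between the tips of the shut fingers; the grasp point (between the pads) lies 19 mm behind it; z points along the fingers, y is the line along which they close (so a half turn about z gives the same grasp; the last joint's range is limited). The gripper opens to 85 mm and grips with 20 to 120 N. Pads are 22 mm wide; open, the fingers measure 114 mm over their backs; the gripper's body (76 mm by 85 mm) begins 54 mm behind the grasp point. The pads swing forward as they close: fully open they stand 13 mm farther back than shut.
Start: joints at [64.458, 7.208, -2.269, 80.523, 0, 90], TCP at [226.361, 473.676, 231.295] pointing down, gripper open.
Joint ranges: [-155.77, 155.77], [-54.66, 111.73], [-72.52, 77.12], [-102.08, 115.82], [-83.92, 84.16], [-180, 180]. Speed limits (degrees/s): [136.94, 136.94, 172.46, 180, 180, 180].

### API

Orientations are given as a 3x3 rotation matrix whose columns are the frame's x, y, z axes.
In Python, from rig import env, imaging gives the robot as it stands.
- The arm moves only by the tool send_rows, never from a script. Its argument "moves" is a list that holds one entry, the list of rows, each a list of 7 numbers: the turn, a rotation vector about the tool's x, y, z in rad, then the shift along the tool's x, y, z in mm, then the opening, from -1 (shut) to 1 (fully open). A call has exactly 8 rows; each row is the pose to reach, as a shift and turn from the pose commanded when the call began, along the tool's axes at that moment; what a row does not reach only later rows make up. A row lasts 1/8 s, in which the tool goes at most 62.5 mm and 10.7 degrees, less where a joint would pass 70% of its speed; a pose out of reach is approached as far as the arm can. A call with a gripper value outside its range is refused whole. The fingers move at their own pace and stop on an object; the grip force is fixed at half the most. Time passes only in rows, so rows that repeat a pose let the fingers close, or fill a call up. It gives the time, the measured TCP pose, the force, the opening and the grip force at its end, in the units of the state.
- env.state(): the state, without advancing time (a new reading comes with each control period).
- imaging.capture(name): name is "scene" or "top"; returns a dict with "color" (384x512x3 uint8, red, green, blue), "mtx" (3x3 intrinsics, pixels), "extrinsics" (4x4, takes a point from camera to world coordinates). Camera axes: x right, y down, z forward; pixel columns grow to the right and rows downward; lengths in mm; the calibration is good to about 2 mm. A picture is of the moment at which its call begins. There is no depth.
- env.sign_off(): hands the job in; it is judged then, once.
The state is a dict: "time_s": time; "q": joint angles; "qd": joint speeds; "joint_torque": joint torques, N m; "eef_pos": TCP position; "tool_rot": TCP orientation; "wrist_force": force on the tool from outside, world axes, zero at the start; "torque": the same for the moment, N m; "width": finger opening in mm; "gripper_force": force on a finger pad.
Only numpy, scipy, OpenCV 4.12 (cv2) and the standard library are available. Lean on these libraries where they do the work, as an engineer would, in place of code of your own. Each camera call takes 0.05 s, during which the arm holds its last target. There are 200 camera calls.

### The job

Make up the weight on the spring scale, which already carries a charger: thread the metal rings one at a time over the scale's upright spindle, each lying flat on the platform or on the ring before it, until the pointer comes to rest between the two long marks, and leave the spare rings lying on the desk. The spindle has sideways play in its slot, so feel for it gently: never force the platform down more than 45 mm, which would overload the scale. Leave the charger on the platform and the small things on the desk where they are.

Things in the scene. Friction and masses are not known exactly. Their poses are not given: they have to be found in the camera images.
- scale: spring scale, fixed: grey housing 115 x 215 x 50 mm, long side along its y, origin at the centre of its underside, z up. Above it a metal platform (100 x 204 x 6 mm) sinks under load; charger on its +y half, upright steel spindle on its -y half: 11 mm thick, 45 mm high above the platform, flat tip with a 1 mm bevel. Pressing on the tip sinks the platform
- gauge (a point): zero mark of the flat upright gauge (44 mm wide, top 102 mm above the desk) at the scale's robot-facing side; fine marks every 4 mm, two long thick marks 20 and 28 mm below zero; the platform's pointer runs down in front of it
- platform (a joint): how far the platform has sunk, m: 0 empty, 0.001 per 20 g (spring 196 N/m, damped), plus the robot's push. The charger (40 to 250 g, unknown) is already on it. Target 0.020 to 0.028 (the long marks): two or three rings. A ring pressed on the spindle's tip sinks it; when the hole comes over the tip it springs back and the force falls. Overload 0.045, stop 0.050
- seat (a point): middle of the spindle's slot, on the platform's upper face, 50 mm from the platform's middle towards the scale's -y; 106 mm above the desk at reading 0, sinks with the platform; axes as the scale's. The spindle stands up to 14 mm either way along the scale's y from here (0 along x); just where is not measured; friction of about 9 N holds it in place
- ring_a: one of four like-looking plain grey metal rings lying flat on the desk: 54 mm outside, 14.5 mm hole, 12 mm thick, about 120 to 140 g (each differs a little). Origin: centre of the underside, z axis up through the hole
- ring_b: one of four like-looking plain grey metal rings lying flat on the desk: 54 mm outside, 14.5 mm hole, 12 mm thick, about 120 to 140 g (each differs a little). Origin: centre of the underside, z axis up through the hole
- ring_c: one of four like-looking plain grey metal rings lying flat on the desk: 54 mm outside, 14.5 mm hole, 12 mm thick, about 120 to 140 g (each differs a little). Origin: centre of the underside, z axis up through the hole
- ring_d: one of four like-looking plain grey metal rings lying flat on the desk: 54 mm outside, 14.5 mm hole, 12 mm thick, about 120 to 140 g (each differs a little). Origin: centre of the underside, z axis up through the hole
- adapter: the white charger on the platform, 73 x 56 x 27 mm, origin at the centre of its underside; stays there
- eraser: eraser 21 x 46 x 12 mm lying among the rings, origin at the centre of its underside; bystander
- staples_carton: small carton 34 x 56 x 14 mm, origin at the centre of its underside; bystander
- glue: glue stick 26 mm thick, 97 mm long, lying, origin at the centre of its underside; bystander
There are look-alikes about, which are no part of the job. There is more than one size of the adapter; the job needs the middle-sized.

How it is judged (in metres and radians):
At the end, for the whole second after the job is handed in: Platform at rest between 20 and 28 mm; each ring either on the spindle, flat (within 0.12 rad) in the stack, or on the desk 90 mm or more from the spindle; the charger within 30 mm of the middle of its half of the platform; all at rest (value of joint platform between 0.02 and 0.028 m and velocity of joint platform between -0.005 and 0.005 m/s and ((x of ring_a in the frame of seat between -0.006 and 0.006 m and y of ring_a in the frame of seat between -0.018 and 0.018 m and z of ring_a in the frame of seat between -0.004 and 0.04 m and angle between ring_a's own z axis and vertical below 0.12 rad) or (height (world z) of ring_a below 0.012 m and horizontal distance between ring_a and seat above 0.09 m)) and linear speed of each of ring_a, ring_b, ring_c, ring_d below 0.01 m/s and ((x of ring_b in the frame of seat between -0.006 and 0.006 m and y of ring_b in the frame of seat between -0.018 and 0.018 m and z of ring_b in the frame of seat between -0.004 and 0.04 m and angle between ring_b's own z axis and vertical below 0.12 rad) or (height (world z) of ring_b below 0.012 m and horizontal distance between ring_b and seat above 0.09 m)) and ((x of ring_c in the frame of seat between -0.006 and 0.006 m and y of ring_c in the frame of seat between -0.018 and 0.018 m and z of ring_c in the frame of seat between -0.004 and 0.04 m and angle between ring_c's own z axis and vertical below 0.12 rad) or (height (world z) of ring_c below 0.012 m and horizontal distance between ring_c and seat above 0.09 m)) and ((x of ring_d in the frame of seat between -0.006 and 0.006 m and y of ring_d in the frame of seat between -0.018 and 0.018 m and z of ring_d in the frame of seat between -0.004 and 0.04 m and angle between ring_d's own z axis and vertical below 0.12 rad) or (height (world z) of ring_d below 0.012 m and horizontal distance between ring_d and seat above 0.09 m)) and x of adapter in the frame of seat between -0.03 and 0.03 m and y of adapter in the frame of seat between 0.07 and 0.13 m and z of adapter in the frame of seat below 0.01 m); the robot touches nothing.
It fails at once if the platform is forced down past 45 mm (overload) (value of joint platform above 0.045 m).
It fails at once if the eraser is moved by more than 30 mm (distance of eraser from where it was at the start of the episode above 0.03 m).
It fails at once if the staples carton is moved by more than 30 mm (distance of staples_carton from where it was at the start of the episode above 0.03 m).
It fails at once if the glue is moved by more than 30 mm (distance of glue from where it was at the start of the episode above 0.03 m).
It also fails if it takes over 72 s, if anything falls off the work surface, if the arm or the gripper's body presses on something with over 40 N, if the wrist force passes 120 N, or if a joint passes its speed limit or range.

## Working session

There is one attempt and no reset: what is moved stays moved. The work goes in short steps, Python scripts to look and compute and a tool call to move; the robot and the scene stay as the last step left them, time stands still between calls to the robot, and variables do not carry over. Pictures are saved under pics/ and viewed, at most 10 in all, crops included, and the job is handed in when it is done.

Besides the shell and the picture viewer there is one more tool, called after ">>>" by a JSON object that holds its "method" and its "body", one argument or row to a line. send_rows: Moves the arm, as the interface text tells. Its arguments: {"type":"object","properties":{"moves":{"type":"array"}},"required":["moves"]}

```bash
mkdir -p pics; ls; python3 - <<'E'
from rig import env, imaging
import cv2
s=env.state();print({k:s[k] for k in('time_s','eef_pos','tool_rot','wrist_force','width')})
for n in('scene','top'):
    d=imaging.capture(n);cv2.imwrite(f'pics/{n}0.png',d['color'][:,:,::-1]);print(n,d['mtx'],d['extrinsics'])
E
```

```text
pics
{'time_s': 0.0, 'eef_pos': array([226.18820549, 473.32436403, 230.54112866]), 'tool_rot': array([[-9.02275150e-01,  4.31160186e-01, -6.69854110e-04],
       [ 4.31160706e-01,  9.02274036e-01, -1.41727169e-03],
       [-6.67915558e-06, -1.56758380e-03, -9.99998771e-01]]), 'wrist_force': array([0.10571628, 0.28406977, 0.02898061]), 'width': 85.4109749040474}
scene [[462.10661282   0.         256.21918096]
 [  0.         462.10661282 193.7361262 ]
 [  0.           0.           1.        ]] [[ 5.21664853e-01 -5.36900197e-01  6.63026364e-01 -2.38730922e+02]
 [-8.53032504e-01 -3.41171034e-01  3.94889698e-01 -3.92233491e+02]
 [ 1.41890330e-02 -7.71583116e-01 -6.35970256e-01  8.44633714e+02]
 [ 0.00000000e+00  0.00000000e+00  0.00000000e+00  1.00000000e+00]]
top [[363.376012     0.         264.91896319]
 [  0.         363.376012   194.73541805]
 [  0.           0.           1.        ]] [[ 1.75017095e-02 -9.98396814e-01  5.38283604e-02  4.88647423e+02]
 [-9.99689255e-01 -1.65177955e-02  1.86696470e-02  5.64255626e+01]
 [-1.77505902e-02 -5.41383842e-02 -9.98375657e-01  9.50597236e+02]
 [ 0.00000000e+00  0.00000000e+00  0.00000000e+00  1.00000000e+00]]
```

View pics/scene0.png

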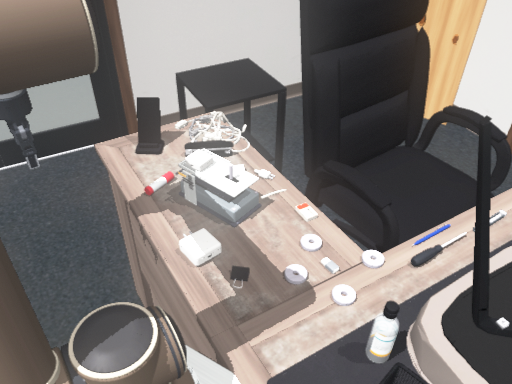

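View pics/top0.png

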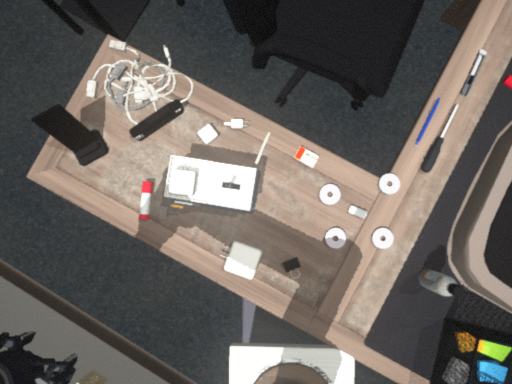

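The scene holds four rings, at top-view pixels (330,194), (335,238), (389,184) and (382,238). The eraser is at (357,212), the carton at (306,156), and the glue at (146,199). Three things could be taken for the charger: the one on the platform (182,182), a larger one on the desk (243,258) and a smaller one (207,133). The one on the platform is the right one. The spindle is near (232,185).

```bash
cat > h.py <<'E'
import numpy as np, cv2
from rig import env, imaging
def ray(d,u,v):
    K,T=d['mtx'],d['extrinsics'];r=T[:3,:3]@np.linalg.solve(K,[u,v,1.]);return T[:3,3],r
def plane(d,u,v,z):
    o,r=ray(d,u,v);return o+r*(z-o[2])/r[2]
def tri(d1,p1,d2,p2):
    o1,r1=ray(d1,*p1);o2,r2=ray(d2,*p2)
    a=np.linalg.lstsq(np.c_[r1,-r2],o2-o1,rcond=None)[0];A=o1+a[0]*r1;B=o2+a[1]*r2
    return (A+B)/2,np.linalg.norm(A-B)
def proj(d,p):
    T=d['extrinsics'];c=T[:3,:3].T@(np.asarray(p,float)-T[:3,3]);q=d['mtx']@c;return q[:2]/q[2]
def crop(d,x0,y0,w,h,k,name):
    cv2.imwrite(name,cv2.resize(d['color'][y0:y0+h,x0:x0+w,::-1],None,fx=k,fy=k,interpolation=cv2.INTER_CUBIC))
E
python3 - <<'E'
from h import *
t=imaging.capture('top');s=imaging.capture('scene')
hsv=cv2.cvtColor(t['color'],cv2.COLOR_RGB2HSV)
m=((hsv[...,1]<45)&(hsv[...,2]>120)).astype(np.uint8)
cs,_=cv2.findContours(m,cv2.RETR_EXTERNAL,cv2.CHAIN_APPROX_NONE)
for c in cs:
    (u,v),(w,h),a=cv2.minAreaRect(c)
    if cv2.contourArea(c)>60 and 140<u<420 and 110<v<280:print(np.round([u,v,w,h,a],1),plane(t,u,v,12).round(1),plane(t,u,v,100).round(1))
a=t['color'][140:230,150:280,::-1];b=s['color'][140:230,150:280,::-1]
f=lambda x:cv2.resize(x,(780,540),interpolation=cv2.INTER_CUBIC)[:, :]
cv2.imwrite('pics/c1.png',cv2.resize(np.vstack([a,b]),None,fx=3.3,fy=3.3,interpolation=cv2.INTER_CUBIC))
crop(t,310,160,110,95,5,'pics/c2.png')
E
```

```text
[382. 238.  22.  22.  90.] [ 433.5 -227.2   12. ] [ 438.6 -200.6  100. ]
[335.6 237.7  22.4  21.9  63.4] [ 432. -109.   12.] [437.3 -93.5 100. ]
[234.  236.   90.1  54.6  55.2] [431.6 151.7  12. ] [437.  142.8 100. ]
[357.3 211.5  19.5   9.7  21.8] [ 500.  -164.1   12. ] [ 498.9 -143.4  100. ]
[389.  183.5  21.   22.   90. ] [ 573.5 -245.1   12. ] [ 565.6 -216.9  100. ]
[320.5 185.   47.4  21.9  45. ] [566.8 -69.2  12. ] [559.5 -57.4 100. ]
[309.  158.5  15.7  15.2  26.6] [635.3 -38.8  12. ] [621.6 -29.9 100. ]
[187.3 178.3  78.6 172.4  85.2] [578.8 276.7  12. ] [570.3 256.  100. ]
[207.2 133.7  20.4  24.7  76. ] [696.8 228.   12. ] [677.3 211.9 100. ]
[236. 123.  10.  26.  90.] [726.1 153.   12. ] [703.9 144.  100. ]
[183.4 122.4  21.9  34.   24. ] [725.8 291.5  12. ] [703.6 269.4 100. ]
```

View pics/c1.png

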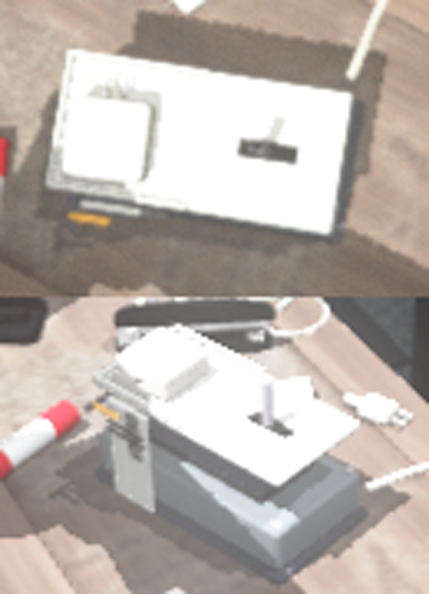

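View pics/c2.png

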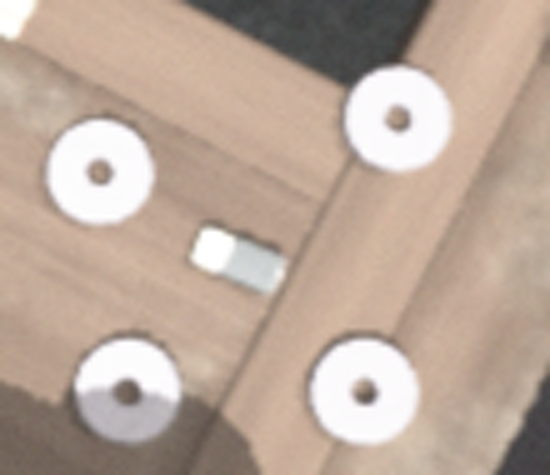

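The top crop shows the platform corners at about (171,155), (257,168), (252,211) and (166,197), and the slot at (231,186). In the scene view the spindle runs from (231,166) to (231,179), and the pointer is above the long marks. The second crop confirms four alike rings and shows the eraser between them.

```bash
python3 - <<'E'
from h import *
t=imaging.capture('top');s=imaging.capture('scene')
C=[(170.6,155.2),(256.7,167.9),(252.1,211.2),(165.8,197)]
for z in(96,102):
    P=np.array([plane(t,*c,z) for c in C]);e=P[1]-P[0]+P[2]-P[3];n=-e/np.linalg.norm(e) # scale +y
    c=P.mean(0);print(z,'centre',c.round(1),'len',np.linalg.norm(P[1]-P[0]).round(),np.linalg.norm(P[3]-P[0]).round(),'+y',n.round(3),'yaw',np.degrees(np.arctan2(-n[0],n[1])).round(2),'seat',(c-50*n).round(1),'slot',plane(t,231.2,185.8,z).round(1))
seat=c-50*n; nx=np.array([n[1],-n[0],0])
for uv,name in(((230.9,166.1),'tip'),((231,178.8),'base')):
    o,r=ray(s,*uv); k=(seat-o)@nx/(r@nx); p=o+k*r; print(name,p.round(1),'along y',((p-seat)@n).round(1))
# ring holes by dark centroid / outer contours both views
for nm,d,L in(('top',t,[(330,194),(335.5,238),(389,183.5),(382,238)]),('scene',s,[(311,242),(296,274),(373,259),(344,295)])):
    g=cv2.cvtColor(d['color'],cv2.COLOR_RGB2GRAY)
    for u,v in L:
        x,y=int(u)-4,int(v)-4;w=255.-g[y:y+10,x:x+10];w=np.clip(w-w.min()-25,0,None);Y,X=np.mgrid[y:y+10,x:x+10]
        q=((w*X).sum()/w.sum(),(w*Y).sum()/w.sum());print(nm,np.round(q,1),plane(d,*q,10).round(1))
a=cv2.resize(s['color'][150:215,175:205,::-1],(370,800//1*600//600*1 if 0 else 600),interpolation=cv2.INTER_CUBIC)
b=cv2.resize(s['color'][155:195,212:252,::-1],(400,300),interpolation=cv2.INTER_CUBIC)
e=cv2.resize(t['color'][168:202,212:252,::-1],(400,300),interpolation=cv2.INTER_CUBIC)
st=np.vstack([b,e]);st=cv2.LUT(st,(255*(np.arange(256)/255)**2.2).astype(np.uint8))
cv2.imwrite('pics/c3.png',np.hstack([a,st]))
E
```

```text
96 centre [561.  200.1  96. ] len 207.0 100.0 +y [ 0.138  0.99  -0.   ] yaw -7.94 seat [554.1 150.6  96. ] slot [554.5 152.4  96. ]
102 centre [560.5 199.1 102. ] len 206.0 99.0 +y [ 0.138  0.99  -0.   ] yaw -7.94 seat [553.6 149.5 102. ] slot [554.1 151.8 102. ]
tip [554.8 157.8 141.5] along y 8.3
base [554.9 158.6  99.8] along y 9.1
top [329.6 194.1] [543.8 -93.1  10. ]
top [335.2 239.3] [ 427.7 -108.5   10. ]
top [389.4 183.5] [ 573.7 -246.7   10. ]
top [382.7 238.2] [ 432.9 -229.6   10. ]
scene [310.5 241.1] [544.4 -88.4  10. ]
scene [295.6 274.8] [ 426.  -107.9   10. ]
scene [372.4 257.3] [ 575.2 -241.4   10. ]
scene [343.  293.5] [ 434.5 -224.1   10. ]
```

View pics/c3.png

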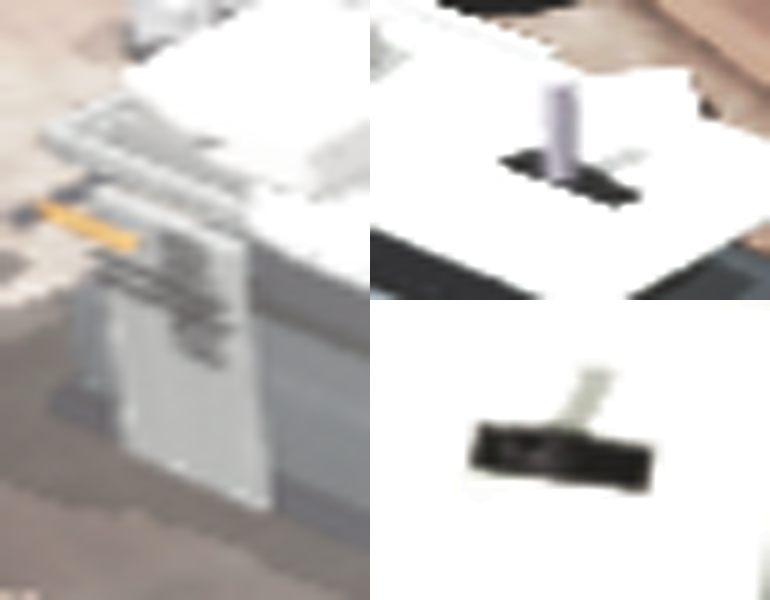

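Between them, the two views put the spindle near (554, 155), 0 to 4 mm from the slot's middle towards +y, with its tip at about z 141 and the pointer near 8 mm. I'll feel for its x first with the empty fingers, closing along the scale's x.

```bash
cat >> h.py <<'E'
def to(x,y,z,a):
    "row shift from the present pose; a = angle of tool y (deg), tool down"
    s=env.state();R=s['tool_rot'];c,k=np.cos(np.radians(a)),np.sin(np.radians(a))
    G=np.array([[k,c,0],[-c,k,0],[0,0,-1.]])
    rv=cv2.Rodrigues(R.T@G)[0].ravel();print('row',rv.round(4),(R.T@(np.array([x,y,z])-s['eef_pos'])).round(1))
def st():
    s=env.state();print(round(s['time_s'],2),s['eef_pos'].round(1),'F',s['wrist_force'].round(2),'T',s['torque'].round(2),'w',round(s['width'],1),round(s['gripper_force'],1),'q',s['q'].round(0))
E
python3 -c "
from h import *
st();to(554.5,155,180,-8)"
```

```text
0.3 [226.3 473.6 231. ] F [-1.18 -0.22 -0.21] T [-0.01 -0.05 -0.01] w 85.6 0.0 q [64.  7. -2. 81.  0. 90.]
row [-1.2671e+00 -9.2840e-01  2.0000e-04] [-433.5 -145.9   51.1]
```

```bash
sed -i 's/\[\[k,c,0\],\[-c,k,0\]/[[-k,c,0],[c,k,0]/' h.py; python3 -c "
from h import *
to(554.5,155,180,-8)"
```

```text
row [-5.0000e-04  3.0000e-04  1.2646e+00] [-433.5 -145.9   51.1]
```

>>> {"method": "send_rows", "body": {
  "moves": [
    [[0,0,0.18,-62,-21,6,1],[0,0,0.36,-124,-42,12,1],[0,0,0.54,-186,-63,18,1],[0,0,0.72,-248,-83,25,1],[0,0,0.9,-310,-104,32,1],[0,0,1.08,-372,-125,40,1],[0,0,1.265,-420,-141,46,1],[0,0,1.265,-433.5,-146,51,1]]
  ]
}}

```text
time_s: 1.3
eef_pos: [556.3, 152.5, 179.4]
tool_rot: [[0.143, 0.99, -0.0], [0.99, -0.143, -0.0], [-0.0, -0.0, -1.0]]
wrist_force: [0.1, -0.0, -0.6]
width: 85.6
gripper_force: 0.0
```

```bash
python3 -c "
from h import *
st();to(554.5,155,120,-8)"
```

```text
1.3 [556.3 152.5 179.4] F [ 0.12 -0.04 -0.57] T [0.   0.03 0.  ] w 85.6 0.0 q [ 15.  13.  -2.  75.  -0. 114.]
row [-0.0004  0.0005 -0.0042] [ 2.2 -2.1 59.4]
```

>>> {"method": "send_rows", "body": {
  "moves": [
    [[0,0,0,1,-1,20,0.2],[0,0,0,2,-2,40,-0.2],[0,0,0,2,-2,59,-0.4],[0,0,0,2,-2,59,-0.6],[0,0,0,2,-2,59,-0.65],[0,0,0,2,-2,59,-0.68],[0,0,0,2,-2,59,-0.7],[0,0,0,2,-2,59,-0.72]]
  ]
}}

```text
time_s: 2.3
eef_pos: [553.9, 157.6, 122.1]
tool_rot: [[0.139, 0.99, 0.002], [0.99, -0.139, 0.001], [0.001, 0.002, -1.0]]
wrist_force: [4.5, 0.4, -0.1]
width: 12.4
gripper_force: 2.2
```

```bash
python3 -c "
from h import *
st();to(554.5,155,120,-8)
s=imaging.capture('scene');print(proj(s,[554.5,155,141]));crop(s,190,110,80,90,6,'pics/c4.png')"
```

```text
2.3 [553.9 157.6 122.1] F [ 4.46  0.43 -0.13] T [ 0.16 -0.89  0.02] w 12.4 2.2 q [ 16.  14.  -8.  68.  -0. 114.]
row [ 0.0024 -0.001  -0.0003] [-2.5  0.9  2.1]
[231.7482812 166.6689978]
```

View pics/c4.png

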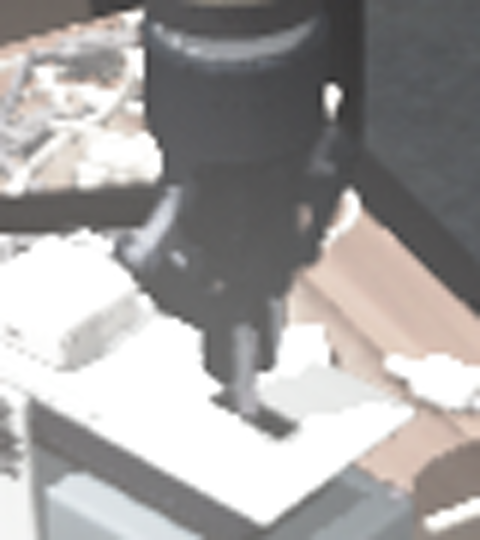

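The fingers straddle the spindle, with one pad touching it (+4.5 N along x). I'll shift 0.8 mm towards +x and close fully.

>>> {"method": "send_rows", "body": {
  "moves": [
    [[0,0,0,0,0.8,0,-0.75],[0,0,0,0,0.8,0,-0.8],[0,0,0,0,0.8,0,-0.9],[0,0,0,0,0.8,0,-0.9],[0,0,0,0,0.8,0,-0.9],[0,0,0,0,0.8,0,-0.9],[0,0,0,0,0.8,0,-0.9],[0,0,0,0,0.8,0,-0.9]]
  ]
}}

```text
time_s: 3.35
eef_pos: [554.7, 157.4, 121.8]
tool_rot: [[0.14, 0.99, 0.002], [0.99, -0.14, 0.001], [0.001, 0.002, -1.0]]
wrist_force: [5.8, 0.8, 0.2]
width: 8.5
gripper_force: 58.5
```

```bash
python3 -c "
from h import *
st()"
```

```text
3.35 [554.7 157.4 121.8] F [5.77 0.77 0.18] T [ 0.23 -1.17 -0.  ] w 8.5 58.5 q [ 16.  14.  -8.  68.  -0. 114.]
```

The grip puts the spindle's line at x = 554.8 when y = 157.4. Now I'll open, lift and go above ring_a.

>>> {"method": "send_rows", "body": {
  "moves": [
    [[0,0,0,0,0,0,0],[0,0,0,0,0,-10,1],[0,0,0,0,0,-60,1],[0,0,0,-62,6,-60,1],[0,0,0,-124,12,-60,1],[0,0,0,-186,18,-40,1],[0,0,0,-245,24,0,1],[0,0,0,-247,24,60,1]]
  ]
}}

```text
time_s: 4.35
eef_pos: [544.4, -93.1, 67.9]
tool_rot: [[0.143, 0.99, 0.005], [0.99, -0.143, -0.001], [-0.001, 0.005, -1.0]]
wrist_force: [0.7, 1.2, -0.9]
width: 85.3
gripper_force: 0.0
```

```bash
python3 -c "
from h import *
st();to(544,-91,-2,-8)"
```

```text
4.35 [544.4 -93.1  67.9] F [ 0.68  1.2  -0.9 ] T [ 0.01 -0.05 -0.03] w 85.3 0.0 q [-10.  13. -16.  61.  -0.  89.]
row [ 0.0052  0.0005 -0.0043] [ 2.1 -1.  69.9]
```

>>> {"method": "send_rows", "body": {
  "moves": [
    [[0,0,0,0,0,30,1],[0,0,0,0,0,55,1],[0,0,0,0,0,62,1],[0,0,0,0,0,62,0.5],[0,0,0,0,0,62,0],[0,0,0,0,0,62,0],[0,0,0,0,0,62,0],[0,0,0,0,0,62,0]]
  ]
}}

```text
time_s: 5.35
eef_pos: [544.0, -89.9, 6.9]
tool_rot: [[0.139, 0.99, 0.003], [0.99, -0.139, -0.0], [-0.0, 0.003, -1.0]]
wrist_force: [-3.9, 1.1, 9.3]
width: 49.3
gripper_force: 60.3
```

```bash
python3 -c "
from h import *
st();to(554.5,155,200,-8)"
```

```text
5.35 [544.  -89.9   6.9] F [-3.89  1.14  9.31] T [ 0.06  0.67 -0.01] w 49.3 60.3 q [ -9.  15. -21.  53.   0.  89.]
row [ 0.003   0.     -0.0002] [ 244.   -23.1 -193.2]
```

The tool stands about 6 mm higher than planned, because the last row of the previous call was cut short. The grip is therefore marginal, so I'll regrasp lower.

>>> {"method": "send_rows", "body": {
  "moves": [
    [[0,0,0,0,0,-3,0.6],[0,0,0,0,0,0,1],[0,0,0,0,0,7,1],[0,0,0,0,0,7,0.4],[0,0,0,0,0,7,0],[0,0,0,0,0,7,0],[0,0,0,0,0,7,0],[0,0,0,0,0,7,0]]
  ]
}}

```text
time_s: 6.35
eef_pos: [542.9, -89.8, -2.3]
tool_rot: [[0.14, 0.99, 0.0], [0.99, -0.14, -0.0], [-0.0, 0.0, -1.0]]
wrist_force: [-2.0, 0.0, 6.1]
width: 51.5
gripper_force: 61.9
```

```bash
python3 -c "
from h import *
st();t=imaging.capture('top');s=imaging.capture('scene');print(proj(t,[544,-91,0]),proj(s,[544,-91,0]))
a=s['color'][195:285,265:365,::-1]
cv2.imwrite('pics/c5.png',cv2.resize(a,None,fx=5,fy=5,interpolation=cv2.INTER_CUBIC))"
```

```text
6.35 [542.9 -89.8  -2.3] F [-1.95  0.01  6.12] T [0.07 0.52 0.03] w 51.5 61.9 q [ -9.  16. -22.  52.  -0.  89.]
[328.16453592 194.21294945] [311.02950023 244.34173206]
```

View pics/c5.png

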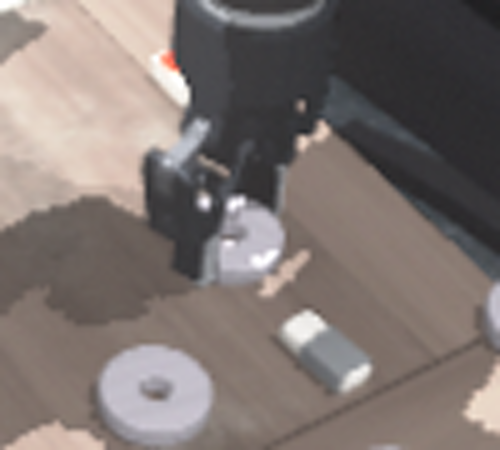

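>>> {"method": "send_rows", "body": {
  "moves": [
    [[0,0,0,0,0,-40,0],[0,0,0,0,0,-100,0],[0,0,0,50,-5,-160,0],[0,0,0,100,-9,-190,0],[0,0,0,150,-14,-190,0],[0,0,0,200,-19,-190,0],[0,0,0,244,-22.8,-190,0],[0,0,0,244,-22.8,-190,0]]
  ]
}}

```text
time_s: 7.45
eef_pos: [554.3, 157.6, 186.5]
tool_rot: [[0.135, 0.991, -0.001], [0.991, -0.135, 0.0], [0.0, -0.001, -1.0]]
wrist_force: [-0.1, -0.3, -1.1]
width: 51.5
gripper_force: 63.3
```

```bash
python3 -c "
from h import *
st();to(554.5,155,150,-8)
s=imaging.capture('scene');crop(s,190,110,80,90,6,'pics/c6.png')
print(proj(s,[554.5,155,191]),proj(s,[554.5,155,142]))
import time
for i in range(3): imaging.capture('top');st()"
```

```text
7.45 [554.3 157.6 186.5] F [-0.14 -0.34 -1.06] T [-0.05  0.03  0.  ] w 51.5 63.3 q [ 16.  13.  -1.  76.   0. 114.]
row [-0.0007 -0.0001  0.0039] [-2.6  0.6 36.5]
[231.35933107 150.52662011] [231.7407061 166.3546126]
7.55 [554.2 155.  186.7] F [ 0.33 -0.55 -2.42] T [-0.   -0.04  0.03] w 51.9 63.3 q [ 16.  13.  -1.  76.  -0. 114.]
7.6 [554.3 154.4 186.9] F [ 0.35 -0.31 -0.66] T [ 0.   -0.03  0.01] w 51.7 63.3 q [ 16.  13.  -1.  76.  -0. 114.]
7.65 [554.4 154.  187. ] F [ 0.28  0.05 -0.65] T [-0.02 -0.    0.03] w 51.4 63.3 q [ 16.  13.  -1.  76.  -0. 114.]
```

View pics/c6.png

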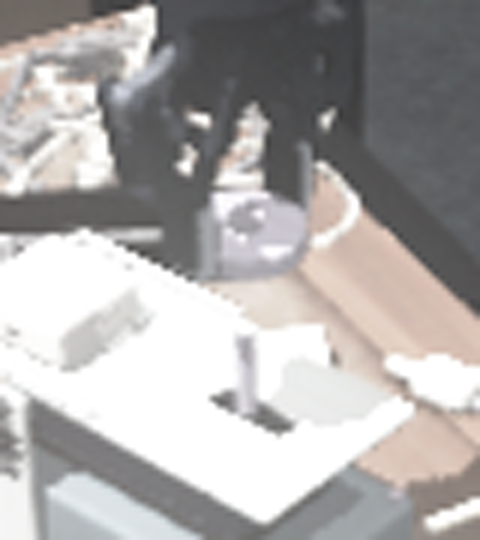

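```bash
python3 - <<'E'
from h import *
s=imaging.capture('scene');st()
for q,z in(((231.3,145.8),201),((232.7,149.6),189),((230.8,166.3),142),((230.8,166.3),143)):print(q,z,plane(s,*q,z).round(1))
b=s['color'][125:175,215:250].astype(int).sum(2)//3
for y in range(14,34):print(y+125,b[y,5:30])
E
```

```text
7.7 [554.4 153.8 187.2] F [ 0.46 -0.36 -2.03] T [-0.03  0.01 -0.05] w 51.1 63.3 q [ 16.  13.  -1.  76.  -0. 114.]
(231.3, 145.8) 201 [559.7 158.4 201. ]
(232.7, 149.6) 189 [562.2 156.1 189. ]
(230.8, 166.3) 142 [553.4 157.2 142. ]
(230.8, 166.3) 143 [552.3 156.4 143. ]
139 [ 96 111 128  99  94  92  96 197 253 252 252 250 240 235 232  92  86  85
  85  83  84 112 149 117 164]
140 [ 96  96  96  96  95  94 100 169 237 236 235 231 219 213 178  92  87  85
  85  84  85 114 149 132 190]
141 [ 97  96  97  96  96  96  95 109 138 146 172 202 216 209 169  93  87  87
  87  87  85 114 153 149 201]
142 [ 98  97  97  97  98  99 119 198 242 240 243 246 247 246 234 146 127 116
  92  88  86 115 155 150 198]
143 [104  98  96  98  99 105 181 247 250 250 249 249 250 245 190 158 153 152
 142 117  93 115 167 180 194]
144 [101  99  97  96  99 115 172 230 250 250 250 244 198 189 168 192 193 196
 193 189 168 124 170 184 190]
145 [ 99 100  99 100 121 154 170 218 251 246 204 195 164 169 193 200 201 203
 203 204 200 182 172 181 190]
146 [100 101  99 105 134 164 172 221 249 206 163 168 166 171 189 200 200 200
 201
[... 609 characters left out ...]
 206 207 206 216 244 252 240
 199 196 166 168 194 205 201]
153 [109 106 106 108 131 167 162 151 191 196 201 204 208 207 196 202 225 206
 175 168 166 180 210 208 205]
154 [138 105 106 109 132 168 166 153 173 176 179 182 187 185 178 176 179 176
 169 172 188 206 212 213 208]
155 [129 122 113 114 139 168 164 146 168 171 173 176 175 174 173 169 174 170
 164 155 173 211 212 214 214]
156 [236 120 132 150 161 168 165 152 163 172 174 171 171 173 174 181 183 177
 183 171 168 191 211 213 214]
157 [255 255 249 186 193 197 208 211 214 214 213 216 220 223 219 214 211 207
 202 190 177 175 191 210 212]
158 [252 253 254 255 250 198 219 224 222 223 223 224 226 228 227 222 217 217
 211 203 195 179 174 190 210]
```

>>> {"method": "send_rows", "body": {
  "moves": [
    [[0,0,0,-1.8,0,15,0],[0,0,0,-1.8,0,30,0],[0,0,0,-1.8,0,40,0],[0,0,0,-1.8,0,46,0],[0,0,0,-1.8,0,50,0],[0,0,0,-1.8,0,54,0],[0,0,0,-1.8,0,58,0],[0,0,0,-1.8,0,58,0]]
  ]
}}

```text
time_s: 8.7
eef_pos: [554.3, 153.2, 129.3]
tool_rot: [[0.139, 0.99, 0.0], [0.99, -0.139, 0.0], [0.0, 0.0, -1.0]]
wrist_force: [-0.3, -1.3, 1.9]
width: 51.7
gripper_force: 63.6
```

```bash
cat >> h.py <<'E'
def avg(n=4):
    F=[]
    for i in range(n):
        d=imaging.capture('scene');F.append(env.state()['wrist_force'])
    print('meanF',np.mean(F,0).round(2));st();return d
def ptr(d):
    "orange pointer centroid, px"
    h=cv2.cvtColor(d['color'],cv2.COLOR_RGB2HSV)[150:220,165:205]
    m=(h[...,0]>8)&(h[...,0]<28)&(h[...,1]>110)&(h[...,2]>140);ys,xs=np.nonzero(m)
    print('ptr',len(xs),(xs.mean()+165).round(2) if len(xs) else 0,(ys.mean()+150).round(2) if len(xs) else 0)
E
python3 -c "
from h import *
d=avg();ptr(d)"
```

```text
meanF [-0.96 -1.2   2.  ]
8.9 [554.3 153.2 129.6] F [-1.43 -0.54  2.56] T [-0.06  0.19  0.02] w 51.1 63.6 q [ 15.  14.  -7.  69.   0. 113.]
ptr 0 0 0
```

>>> {"method": "send_rows", "body": {
  "moves": [
    [[0,0,0,1,0,0,0],[0,0,0,2,0,0,0],[0,0,0,3,0,0,0],[0,0,0,4,0,0,0],[0,0,0,5,0,0,0],[0,0,0,6,0,0,0],[0,0,0,7,0,0,0],[0,0,0,7,0,0,0]]
  ]
}}

```text
time_s: 9.9
eef_pos: [555.2, 160.2, 129.2]
tool_rot: [[0.139, 0.99, -0.0], [0.99, -0.139, 0.0], [0.0, -0.0, -1.0]]
wrist_force: [-0.7, 0.3, -1.9]
width: 51.8
gripper_force: 63.3
```

```bash
python3 -c "
from h import *
d=avg();h=cv2.cvtColor(d['color'],cv2.COLOR_RGB2HSV)
r=h[155:215,170:205];i=np.argsort(-r[...,1].ravel()*1.0*((r[...,0].ravel()>8)&(r[...,0].ravel()<30)))[:12]
print([(k%35+170,k//35+155,*r.reshape(-1,3)[k]) for k in i])"
```

```text
meanF [-0.22  0.01 -1.16]
10.1 [555.2 160.1 129.3] F [-0.48 -0.52 -1.13] T [-0.02  0.03  0.04] w 51.9 63.3 q [ 16.  14.  -7.  69.   0. 114.]
[(np.int64(200), np.int64(196), np.uint8(99), np.uint8(14), np.uint8(188)), (np.int64(196), np.int64(179), np.uint8(160), np.uint8(6), np.uint8(119)), (np.int64(199), np.int64(180), np.uint8(150), np.uint8(4), np.uint8(118)), (np.int64(172), np.int64(181), np.uint8(8), np.uint8(25), np.uint8(153)), (np.int64(187), np.int64(181), np.uint8(0), np.uint8(2), np.uint8(161)), (np.int64(184), np.int64(181), np.uint8(30), np.uint8(3), np.uint8(165)), (np.int64(183), np.int64(181), np.uint8(105), np.uint8(3), np.uint8(185)), (np.int64(203), np.int64(196), np.uint8(102), np.uint8(13), np.uint8(194)), (np.int64(202), np.int64(196), np.uint8(102), np.uint8(13), np.uint8(189)), (np.int64(201), np.int64(196), np.uint8(100), np.uint8(12), np.uint8(187)), (np.int64(197), np.int64(179), np.uint8(165), np.uint8(4), np.uint8(119)), (np.int64(199), np.int64(196), np.uint8(103), np.uint8(12), np.uint8(187))]
```

The force dropped from 2.0 to -1.2 N, so the hole is over the tip. I'll lower the ring, release it and lift.

>>> {"method": "send_rows", "body": {
  "moves": [
    [[0,0,0,0,0,6,0],[0,0,0,0,0,12,0],[0,0,0,0,0,18,0],[0,0,0,0,0,24,0],[0,0,0,0,0,28,0],[0,0,0,0,0,30,0],[0,0,0,0,0,30,0],[0,0,0,0,0,30,0]]
  ]
}}

```text
time_s: 11.1
eef_pos: [555.3, 160.1, 99.5]
tool_rot: [[0.14, 0.99, 0.0], [0.99, -0.14, 0.0], [0.0, 0.0, -1.0]]
wrist_force: [0.5, -0.1, -1.3]
width: 52.1
gripper_force: 63.3
```

```bash
python3 -c "
from h import *
d=avg(3)"
```

```text
meanF [-0.32 -0.37 -0.69]
11.25 [555.3 160.1  99.5] F [-0.27 -0.96 -0.35] T [ 0.01 -0.02  0.01] w 51.9 63.3 q [ 16.  15. -10.  65.   0. 114.]
```

>>> {"method": "send_rows", "body": {
  "moves": [
    [[0,0,0,0,0,3,0],[0,0,0,0,0,3,0.4],[0,0,0,0,0,3,0.7],[0,0,0,0,0,3,0.9],[0,0,0,0,0,3,0.9],[0,0,0,0,0,-40,0.9],[0,0,0,0,0,-100,1],[0,0,0,-50,0,-100,1]]
  ]
}}

```text
time_s: 12.25
eef_pos: [551.1, 112.5, 204.5]
tool_rot: [[0.135, 0.991, 0.009], [0.991, -0.135, 0.002], [0.003, 0.009, -1.0]]
wrist_force: [1.5, 0.3, -0.6]
width: 85.7
gripper_force: 0.0
```

```bash
python3 -c "
from h import *
st();to(427,-108.5,70,-8)
d=imaging.capture('scene');t=imaging.capture('top')
a=cv2.resize(d['color'][150:215,170:260,::-1],None,fx=5,fy=5,interpolation=cv2.INTER_CUBIC)
b=cv2.resize(t['color'][150:215,170:260,::-1],None,fx=3.5,fy=3.5,interpolation=cv2.INTER_CUBIC)
b=cv2.copyMakeBorder(b,0,325-b.shape[0],0,0,0);cv2.imwrite('pics/c7.png',np.hstack([a,b]))"
```

```text
12.25 [551.1 112.5 204.5] F [ 1.54  0.3  -0.58] T [-0.03  0.02 -0.03] w 85.7 0.0 q [ 12.  11.  -1.  77.   0. 109.]
row [ 0.0087 -0.0035  0.0039] [-236.3  -94.2  132.8]
```

View pics/c7.png

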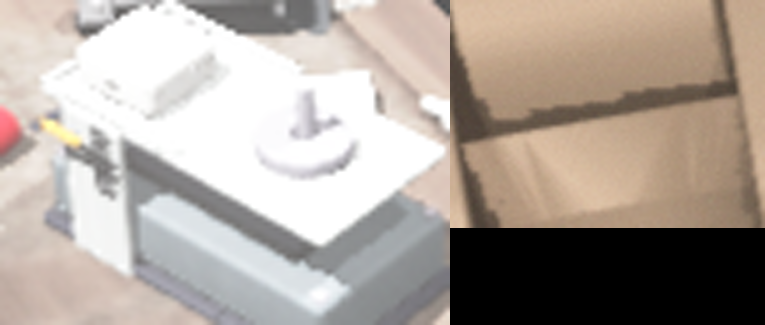

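Ring 1 lies flat on the platform around the spindle. Next is ring_b.

>>> {"method": "send_rows", "body": {
  "moves": [
    [[0,0,0,-45,-18,0,1],[0,0,0,-95,-38,10,1],[0,0,0,-145,-58,35,1],[0,0,0,-190,-76,70,1],[0,0,0,-225,-90,110,1],[0,0,0,-236,-94,140,1],[0,0,0,-236,-94,155,1],[0,0,0,-236,-94,155,1]]
  ]
}}

```text
time_s: 13.35
eef_pos: [421.9, -109.4, 43.7]
tool_rot: [[0.139, 0.99, -0.002], [0.99, -0.139, 0.001], [0.0, -0.002, -1.0]]
wrist_force: [0.6, 1.1, -0.2]
width: 85.4
gripper_force: 0.0
```

```bash
python3 -c "
from h import *
d=imaging.capture('scene');h=cv2.cvtColor(d['color'],cv2.COLOR_RGB2HSV)[165:190,172:200]
m=(h[...,0]>8)&(h[...,0]<30)&(h[...,1]>60);ys,xs=np.nonzero(m);print('ptr',len(xs),xs.mean()+172,ys.mean()+165,xs.max()+172,ys.max()+165)
for r in (20,0): print(r,proj(d,[430,-108,r]))
st();to(427,-108.5,-2,-8)"
```

```text
ptr 11 181.45454545454547 176.45454545454547 185 179
20 [296.73315979 270.85993678]
0 [296.14159947 276.48783388]
13.4 [ 422.8 -109.5   44.6] F [ 0.18 -0.33  0.49] T [-0.04 -0.05  0.  ] w 85.5 0.0 q [-15.   2. -32.  56.   0.  83.]
row [ 0.0001 -0.0002  0.0005] [ 1.6  4.1 46.6]
```

>>> {"method": "send_rows", "body": {
  "moves": [
    [[0,0,0,0.5,2,20,1],[0,0,0,0.5,2,38,1],[0,0,0,0.5,2,48,1],[0,0,0,0.5,2,48,1],[0,0,0,0.5,2,48,0.4],[0,0,0,0.5,2,48,0],[0,0,0,0.5,2,48,0],[0,0,0,0.5,2,48,0]]
  ]
}}

```text
time_s: 14.4
eef_pos: [425.5, -110.1, -2.1]
tool_rot: [[0.14, 0.99, 0.003], [0.99, -0.14, -0.001], [-0.0, 0.003, -1.0]]
wrist_force: [-0.2, 0.8, 8.5]
width: 50.9
gripper_force: 63.0
```

```bash
python3 -c "
from h import *
st();to(555,158,184,-8)"
```

```text
14.4 [ 425.5 -110.1   -2.1] F [-0.18  0.75  8.53] T [0.16 0.22 0.08] w 50.9 63.0 q [-15.   5. -36.  49.   0.  84.]
row [ 0.0029  0.0001 -0.0003] [ 283.5   91.4 -185.8]
```

>>> {"method": "send_rows", "body": {
  "moves": [
    [[0,0,0,0,0,-30,0],[0,0,0,10,3,-85,0],[0,0,0,55,18,-130,0],[0,0,0,110,36,-160,0],[0,0,0,165,54,-175,0],[0,0,0,220,72,-175,0],[0,0,0,265,87,-175,0],[0,0,0,276.5,91.4,-175,0]]
  ]
}}

```text
time_s: 15.4
eef_pos: [553.9, 153.6, 170.8]
tool_rot: [[0.137, 0.991, -0.0], [0.991, -0.137, 0.0], [0.0, -0.0, -1.0]]
wrist_force: [-0.4, -0.6, -1.7]
width: 50.8
gripper_force: 65.0
```

```bash
python3 -c "
from h import *
avg(4);to(553.9,151,127,-8)"
```

```text
meanF [-0.08  0.32 -1.78]
15.6 [552.8 150.3 171.2] F [-0.58 -0.06 -1.87] T [-0.07 -0.02 -0.01] w 51.0 65.0 q [ 15.  13.  -3.  74.  -0. 113.]
row [-0.0007  0.0008 -0.0009] [ 0.9  1.1 44.2]
```

>>> {"method": "send_rows", "body": {
  "moves": [
    [[0,0,0,0,0.9,10,0],[0,0,0,0,0.9,20,0],[0,0,0,0,0.9,27,0],[0,0,0,0,0.9,32,0],[0,0,0,0,0.9,36,0],[0,0,0,0,0.9,40,0],[0,0,0,0,0.9,44,0],[0,0,0,0,0.9,44,0]]
  ]
}}

```text
time_s: 16.6
eef_pos: [554.1, 151.1, 126.9]
tool_rot: [[0.139, 0.99, -0.0], [0.99, -0.139, -0.0], [-0.0, -0.0, -1.0]]
wrist_force: [0.4, 0.1, -1.6]
width: 50.7
gripper_force: 65.0
```

```bash
python3 -c "
from h import *
avg(4);to(553.9,151,127,-8)"
```

```text
meanF [-0.24 -0.12 -1.6 ]
16.8 [554.3 151.2 127.5] F [-0.19  0.09 -1.27] T [-0.01 -0.   -0.01] w 51.2 65.0 q [ 15.  14.  -8.  69.   0. 113.]
row [ 0.0003 -0.0002 -0.0004] [-0.3 -0.4  0.5]
```

>>> {"method": "send_rows", "body": {
  "moves": [
    [[0,0,0,0,0,3,0],[0,0,0,0,0,6,0],[0,0,0,0,0,9,0],[0,0,0,0,0,11,0],[0,0,0,1.5,0,11,0],[0,0,0,3,0,11,0],[0,0,0,4,0,11,0],[0,0,0,4,0,11,0]]
  ]
}}

```text
time_s: 17.8
eef_pos: [554.8, 154.8, 116.3]
tool_rot: [[0.14, 0.99, -0.0], [0.99, -0.14, -0.001], [-0.001, 0.0, -1.0]]
wrist_force: [0.3, -2.5, -0.9]
width: 51.1
gripper_force: 65.1
```

```bash
python3 -c "
from h import *
avg(4)"
```

```text
meanF [ 0.38 -3.03 -1.6 ]
18.0 [554.8 154.8 116.3] F [ 0.33 -2.74 -1.43] T [-0.66 -0.06 -0.01] w 50.4 65.1 q [ 16.  14.  -8.  68.  -0. 114.]
```

The side force of -3 N with a free Fz means the spindle is in the hole. I'll back off the side load, lower and release.

>>> {"method": "send_rows", "body": {
  "moves": [
    [[0,0,0,-2,0,3,0],[0,0,0,-2,0,6,0],[0,0,0,-2,0,9,0],[0,0,0,-2,0,12,0],[0,0,0,-2,0,12,0.3],[0,0,0,-2,0,12,0.7],[0,0,0,-2,0,12,1],[0,0,0,-2,0,12,1]]
  ]
}}

```text
time_s: 19.0
eef_pos: [554.6, 153.2, 104.5]
tool_rot: [[0.14, 0.99, 0.0], [0.99, -0.14, 0.0], [0.0, 0.0, -1.0]]
wrist_force: [-0.2, -0.0, 1.3]
width: 85.4
gripper_force: 0.0
```

>>> {"method": "send_rows", "body": {
  "moves": [
    [[0,0,0,0,0,-30,1],[0,0,0,0,0,-80,1],[0,0,0,-50,0,-90,1],[0,0,0,-100,0,-90,1],[0,0,0,-150,0,-90,1],[0,0,0,-180,0,-90,1],[0,0,0,-180,0,-90,1],[0,0,0,-180,0,-90,1]]
  ]
}}

```text
time_s: 20.0
eef_pos: [529.5, -24.8, 194.4]
tool_rot: [[0.14, 0.99, 0.0], [0.99, -0.14, 0.0], [0.0, 0.0, -1.0]]
wrist_force: [-0.6, 0.1, -0.3]
width: 85.1
gripper_force: 0.0
```

```bash
cat >> h.py <<'E'
def pointer():
    d=imaging.capture('scene');h=cv2.cvtColor(d['color'],cv2.COLOR_RGB2HSV)[160:205,172:200]
    m=(h[...,0]>8)&(h[...,0]<30)&(h[...,1]>60);ys,xs=np.nonzero(m);print('ptr',len(xs),[(a+172,b+160) for a,b in zip(xs,ys)]);return d
E
python3 -c "
from h import *
st();d=pointer()
G=d['color'][165:205,182:200].astype(int).sum(2)//3
for i,r in enumerate(G):print(i+165,r)
# spindle / tip column
g=d['color'][150:190,222:242].astype(int).sum(2)//3
for i,r in enumerate(g):print(i+150,r)
print([proj(d,[555,158,151-r]).round(1) for r in(3,9,15,20)])
to(575,-243,60,-8);to(433.5,-227,60,-8)"
```

```text
20.0 [529.5 -24.8 194.4] F [-0.64  0.14 -0.26] T [-0.   -0.04 -0.02] w 85.1 0.0 q [-3.  8. -6. 76.  0. 95.]
ptr 18 [(np.int64(178), np.int64(176)), (np.int64(179), np.int64(176)), (np.int64(180), np.int64(176)), (np.int64(178), np.int64(177)), (np.int64(179), np.int64(177)), (np.int64(180), np.int64(178)), (np.int64(181), np.int64(178)), (np.int64(183), np.int64(178)), (np.int64(184), np.int64(178)), (np.int64(182), np.int64(179)), (np.int64(183), np.int64(179)), (np.int64(185), np.int64(179)), (np.int64(186), np.int64(179)), (np.int64(183), np.int64(180)), (np.int64(184), np.int64(180)), (np.int64(185), np.int64(180)), (np.int64(186), np.int64(180)), (np.int64(185), np.int64(181))]
165 [254 255 246 238 242 237 253 254 255 255 255 255 255 255 255 255 255 255]
166 [246 234 241 255 249 249 251 249 254 254 255 255 255 255 255 255 255 255]
167 [219 244 255 255 252 251 251 251 251 249 253 254 255 255 255 255 255 255]
168 [254 254 255 255 254 252 251 252 249 228 212 241 254 254 255 255 255 255]
169 [255 255 255 255 255 253 236 248 250 245 205 210 250 241 254 254 255 255]
170 [255 255 255 2
[... 5690 characters left out ...]
 228 227 230 232 234 240 231 190 191 192 185 183 175 175
 216 235]
185 [254 231 223 226 225 224 224 224 224 227 221 192 182 188 184 175 163 189
 250 255]
186 [255 254 247 234 224 220 219 218 214 212 204 194 187 183 182 241 255 255
 255 255]
187 [255 255 255 254 251 249 222 215 221 207 218 190 227 255 255 255 255 255
 255 255]
188 [255 255 255 255 255 255 255 255 255 255 255 255 255 255 255 255 255 255
 255 255]
189 [255 255 255 255 255 255 255 255 255 255 255 255 255 255 255 255 255 255
 255 255]
[array([230.8, 164. ]), array([230.9, 165.9]), array([230.9, 167.8]), array([231. , 169.3])]
row [ 0.     -0.0003  0.0003] [-210.2   75.4  134.2]
row [ 0.     -0.0003  0.0003] [-214.   -67.   134.2]
```

```bash
python3 - <<'E'
from h import *
d=imaging.capture('scene')
# px per mm vertical at the gauge
n=np.array([.138,.99,0]);x=np.array([.99,-.138,0])
c=np.array([560.8,199.8,0])
for yy in(40,60,80):
    p=c-62*x+yy*n;print(yy,[proj(d,p+[0,0,z]).round(1).tolist() for z in(102,82,50,0)])
o=cv2.imread('pics/scene0.png');a=o[160:200,174:200];b=d['color'][160:200,174:200,::-1]
cv2.imwrite('pics/c8.png',cv2.resize(np.hstack([a,b]),None,fx=15,fy=15,interpolation=cv2.INTER_CUBIC))
E
```

```text
40 [[192.2, 176.8], [192.8, 182.8], [193.6, 192.1], [194.9, 206.0]]
60 [[186.9, 173.8], [187.5, 179.8], [188.5, 189.0], [189.9, 203.0]]
80 [[181.7, 170.9], [182.3, 176.8], [183.4, 186.1], [184.9, 200.0]]
```

View pics/c8.png

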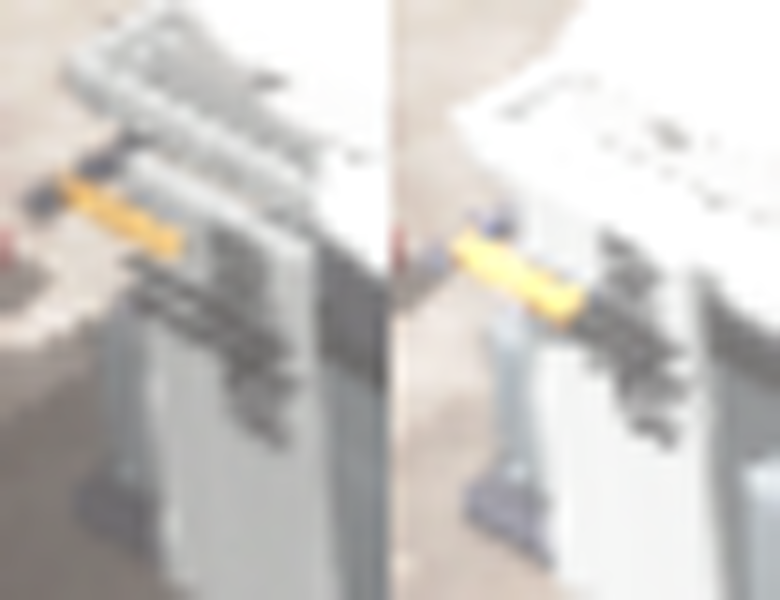

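The gauge crop shows the long marks at about (140,265) and (140,300). The pointer moved by about 13 mm for two rings, and now appears at 20 to 24 mm before parallax, since it stands in front of the gauge. That is too uncertain to decide on. I'll fetch ring_d and use its contact height on the tip as the real measurement before threading it.

>>> {"method": "send_rows", "body": {
  "moves": [
    [[0,0,0,-50,-15,10,1],[0,0,0,-100,-31,40,1],[0,0,0,-150,-47,80,1],[0,0,0,-195,-61,120,1],[0,0,0,-214,-67,145,1],[0,0,0,-214,-67,154,1],[0,0,0,-214,-67,154,1],[0,0,0,-214,-67,154,1]]
  ]
}}

```text
time_s: 21.1
eef_pos: [434.5, -227.1, 41.4]
tool_rot: [[0.138, 0.99, 0.002], [0.99, -0.138, -0.001], [-0.0, 0.002, -1.0]]
wrist_force: [-0.7, 0.4, 0.2]
width: 85.6
gripper_force: 0.0
```

```bash
python3 -c "
from h import *
avg(3);to(433.5,-227,-2,-8)"
```

```text
meanF [-0.04 -0.49 -0.54]
21.25 [ 434.2 -227.3   41.3] F [ 0.38  0.23 -0.03] T [-0.02  0.03  0.05] w 85.7 0.0 q [-28.   8. -26.  56.   0.  70.]
row [0.0017 0.0005 0.001 ] [ 0.3 -0.8 43.3]
```

>>> {"method": "send_rows", "body": {
  "moves": [
    [[0,0,0,0,-0.5,20,1],[0,0,0,0,-0.5,36,1],[0,0,0,0,-0.5,43.5,1],[0,0,0,0,-0.5,43.5,1],[0,0,0,0,-0.5,43.5,0.4],[0,0,0,0,-0.5,43.5,0],[0,0,0,0,-0.5,43.5,0],[0,0,0,0,-0.5,43.5,0]]
  ]
}}

```text
time_s: 22.25
eef_pos: [433.2, -227.9, -1.9]
tool_rot: [[0.139, 0.99, 0.002], [0.99, -0.139, -0.001], [-0.001, 0.002, -1.0]]
wrist_force: [-1.5, 0.5, 7.5]
width: 51.1
gripper_force: 61.4
```

```bash
python3 -c "
from h import *
st();to(553.6,149,175,-8)"
```

```text
22.25 [ 433.2 -227.9   -1.9] F [-1.51  0.46  7.51] T [0.24 0.44 0.08] w 51.1 61.4 q [-28.  10. -30.  50.   0.  70.]
row [ 0.0016  0.0005 -0.0003] [ 389.9   66.9 -177. ]
```

>>> {"method": "send_rows", "body": {
  "moves": [
    [[0,0,0,0,0,-30,0],[0,0,0,20,3,-85,0],[0,0,0,70,12,-120,0],[0,0,0,125,21,-150,0],[0,0,0,180,31,-170,0],[0,0,0,235,40,-177,0],[0,0,0,290,50,-177,0],[0,0,0,340,58,-177,0]]
  ]
}}

```text
time_s: 23.25
eef_pos: [538.0, 103.0, 174.2]
tool_rot: [[0.139, 0.99, 0.001], [0.99, -0.139, 0.0], [0.0, 0.001, -1.0]]
wrist_force: [0.6, -0.8, -1.4]
width: 51.2
gripper_force: 63.3
```

>>> {"method": "send_rows", "body": {
  "moves": [
    [[0,0,0,40,7,0,0],[0,0,0,49,8.5,0,0],[0,0,0,49,8.5,0,0],[0,0,0,49,8.5,0,0],[0,0,0,49,8.5,0,0],[0,0,0,49,8.5,0,0],[0,0,0,49,8.5,0,0],[0,0,0,49,8.5,0,0]]
  ]
}}

```text
time_s: 24.25
eef_pos: [552.8, 148.1, 173.8]
tool_rot: [[0.14, 0.99, 0.0], [0.99, -0.14, -0.0], [-0.0, 0.0, -1.0]]
wrist_force: [-0.1, -0.5, -0.4]
width: 51.1
gripper_force: 63.3
```

```bash
python3 -c "
from h import *
avg(10);to(553.6,149,121,-8)"
```

```text
meanF [-0.16  0.32 -1.58]
24.75 [552.8 148.3 173.8] F [-0.44  0.27 -1.43] T [ 0.03  0.01 -0.  ] w 51.0 63.3 q [ 15.  13.  -3.  74.  -0. 113.]
row [-0.      0.     -0.0003] [ 0.8  0.7 52.8]
```

>>> {"method": "send_rows", "body": {
  "moves": [
    [[0,0,0,0,0.6,12,0],[0,0,0,0,0.6,24,0],[0,0,0,0,0.6,34,0],[0,0,0,0,0.6,41,0],[0,0,0,0,0.6,47,0],[0,0,0,0,0.6,53,0],[0,0,0,0,0.6,58,0],[0,0,0,0,0.6,58,0]]
  ]
}}

```text
time_s: 25.75
eef_pos: [553.4, 148.2, 115.7]
tool_rot: [[0.14, 0.99, 0.0], [0.99, -0.14, -0.0], [0.0, 0.0, -1.0]]
wrist_force: [-1.2, -1.1, 2.9]
width: 51.5
gripper_force: 63.6
```

```bash
python3 -c "
from h import *
avg(10)"
```

```text
meanF [-1.52 -0.72  1.84]
26.25 [553.4 148.2 115.9] F [-2.18 -0.76  1.67] T [-0.14  0.33  0.02] w 51.4 63.6 q [ 15.  14.  -9.  67.  -0. 113.]
```

The contact gives 17.4 mm of push with the ring's underside at 117.8. The tip is therefore near 135, and the reading about 16 mm with two rings. That is short of 20, so the third ring is needed (about 22 mm). I'll scan along +y.

>>> {"method": "send_rows", "body": {
  "moves": [
    [[0,0,0,1.2,0,0,0],[0,0,0,2.4,0,0,0],[0,0,0,3.6,0,0,0],[0,0,0,4.8,0,0,0],[0,0,0,5.8,0,0,0],[0,0,0,6.8,0,0,0],[0,0,0,7.8,0,0,0],[0,0,0,7.8,0,0,0]]
  ]
}}

```text
time_s: 27.25
eef_pos: [554.3, 156.1, 115.4]
tool_rot: [[0.139, 0.99, -0.001], [0.99, -0.139, 0.0], [0.0, -0.001, -1.0]]
wrist_force: [-0.0, 0.2, -1.7]
width: 51.4
gripper_force: 63.3
```

```bash
python3 -c "
from h import *
avg(4)"
```

```text
meanF [-0.02 -0.31 -0.78]
27.45 [554.4 156.  115.7] F [ 0.58 -1.2  -0.3 ] T [-0.03 -0.03  0.  ] w 51.5 63.3 q [ 16.  14.  -9.  67.   0. 114.]
```

>>> {"method": "send_rows", "body": {
  "moves": [
    [[0,0,0,0,0,2,0],[0,0,0,0,0,4,0],[0,0,0,0,0,6,0],[0,0,0,0,0,6,0],[0,0,0,0,0,6,0.3],[0,0,0,0,0,6,0.7],[0,0,0,0,0,6,1],[0,0,0,0,0,6,1]]
  ]
}}

```text
time_s: 28.45
eef_pos: [554.5, 156.0, 109.9]
tool_rot: [[0.14, 0.99, 0.0], [0.99, -0.14, 0.0], [0.0, 0.0, -1.0]]
wrist_force: [0.0, 0.3, -0.7]
width: 85.4
gripper_force: 0.0
```

>>> {"method": "send_rows", "body": {
  "moves": [
    [[0,0,0,0,0,-30,1],[0,0,0,0,0,-80,1],[0,0,0,-50,0,-90,1],[0,0,0,-100,0,-90,1],[0,0,0,-150,0,-90,1],[0,0,0,-180,0,-90,1],[0,0,0,-180,0,-90,1],[0,0,0,-180,0,-90,1]]
  ]
}}

```text
time_s: 29.45
eef_pos: [529.5, -22.0, 199.8]
tool_rot: [[0.14, 0.99, 0.0], [0.99, -0.14, 0.0], [0.0, 0.0, -1.0]]
wrist_force: [1.2, -0.4, -0.2]
width: 85.3
gripper_force: 0.0
```

```bash
python3 - <<'E'
from h import *
st();d=pointer()
o=cv2.cvtColor(cv2.imread('pics/scene0.png'),cv2.COLOR_BGR2RGB)
h=cv2.cvtColor(o,cv2.COLOR_RGB2HSV)[160:205,172:200];m=(h[...,0]>8)&(h[...,0]<30)&(h[...,1]>60);ys,xs=np.nonzero(m);print('start',[(a+172,b+160) for a,b in zip(xs.tolist(),ys.tolist())])
g=d['color'].astype(int).sum(2)//3
print('spindle col',g[155:185,230:233].mean(1).astype(int))
print('across ring',g[178,200:260])
E
```

```text
29.45 [529.5 -22.  199.8] F [ 1.16 -0.41 -0.18] T [ 0.01  0.03 -0.  ] w 85.3 0.0 q [-2.  8. -6. 77.  0. 96.]
ptr 13 [(np.int64(179), np.int64(178)), (np.int64(180), np.int64(178)), (np.int64(181), np.int64(178)), (np.int64(179), np.int64(179)), (np.int64(180), np.int64(179)), (np.int64(182), np.int64(179)), (np.int64(181), np.int64(180)), (np.int64(184), np.int64(180)), (np.int64(185), np.int64(180)), (np.int64(183), np.int64(181)), (np.int64(184), np.int64(182)), (np.int64(185), np.int64(182)), (np.int64(186), np.int64(182))]
start [(178, 172), (179, 172), (180, 172), (178, 173), (179, 173), (180, 173), (181, 173), (182, 173), (180, 174), (181, 174), (182, 174), (183, 174), (181, 175), (182, 175), (183, 175), (184, 175), (185, 175), (183, 176), (184, 176), (185, 176)]
spindle col [136 219 228 226 228 227 224 219 221 215 241 245 254 254 254 254 250 226
 210 215 254 254 255 255 253 235 213 205 204 209]
across ring [255 255 255 255 255 255 255 255 255 255 255 255 255 255 255 255 255 255
 255 255 255 242 227 238 249 254 255 255 255 255 255 255 255 255 255 254
 253 248 207 177 175 207 236 236 242 254 255 255 255 247 194 208 210 211
 211 211 210 207 201 194]
```

The pointer has moved about 19 mm since the start, which fits three rings. The visual and force estimates of the starting offset differ, though, so I'll probe the tip with the shut fingers to confirm the reading.

```bash
python3 -c "
from h import *
avg(12);to(554.5,155,150,-8)"
```

```text
meanF [-0.09  0.27 -0.09]
30.1 [529.4 -22.2 199.8] F [-0.66  0.25 -0.09] T [0.05 0.01 0.03] w 85.4 0.0 q [-2.  8. -6. 77.  0. 96.]
row [-0.     -0.     -0.0003] [179.    0.2  49.8]
```

>>> {"method": "send_rows", "body": {
  "moves": [
    [[0,0,0,45,0,0,-1],[0,0,0,90,0,0,-1],[0,0,0,135,0,0,-1],[0,0,0,170,0,10,-1],[0,0,0,179,0,30,-1],[0,0,0,179,0,50,-1],[0,0,0,179,0,50,-1],[0,0,0,179,0,50,-1]]
  ]
}}

```text
time_s: 31.1
eef_pos: [554.6, 154.8, 150.6]
tool_rot: [[0.14, 0.99, 0.001], [0.99, -0.14, 0.0], [0.0, 0.001, -1.0]]
wrist_force: [0.3, 0.0, -0.3]
width: 0.1
gripper_force: 0.0
```

```bash
python3 -c "
from h import *
avg(16);to(554.5,155,118,-8)"
```

```text
meanF [ 0.05  0.05 -0.01]
31.9 [554.3 155.  149.7] F [-0.53 -0.58 -0.15] T [ 0.02 -0.01 -0.02] w -0.1 0.0 q [ 16.  13.  -5.  72.   0. 114.]
row [-0.0001  0.     -0.0004] [ 0.1  0.2 31.7]
```

>>> {"method": "send_rows", "body": {
  "moves": [
    [[0,0,0,0,0,8,-1],[0,0,0,0,0,15,-1],[0,0,0,0,0,20,-1],[0,0,0,0,0,24,-1],[0,0,0,0,0,28,-1],[0,0,0,0,0,31,-1],[0,0,0,0,0,34,-1],[0,0,0,0,0,34,-1]]
  ]
}}

```text
time_s: 32.9
eef_pos: [554.4, 154.9, 115.8]
tool_rot: [[0.14, 0.99, 0.0], [0.99, -0.14, 0.0], [0.0, 0.0, -1.0]]
wrist_force: [-0.2, 0.2, 1.4]
width: -0.2
gripper_force: 1.2
```

```bash
python3 -c "
from h import *
avg(20)"
```

```text
meanF [-1.17 -0.38  2.2 ]
33.9 [554.4 154.9 115.8] F [-0.63 -1.24  1.37] T [-0.12  0.16 -0.03] w -0.2 1.2 q [ 16.  14.  -9.  67.   0. 114.]
```

The tip is at about 127.3, so the reading is about 23.7 mm, well inside the band. I'll back off, check and hand in.

>>> {"method": "send_rows", "body": {
  "moves": [
    [[0,0,0,0,0,-5,-1],[0,0,0,0,0,-12,-1],[0,0,0,0,0,-40,-1],[0,0,0,0,0,-90,-1],[0,0,0,-50,0,-90,-1],[0,0,0,-100,0,-90,-1],[0,0,0,-150,0,-90,-1],[0,0,0,-180,0,-90,-1]]
  ]
}}

```text
time_s: 34.9
eef_pos: [528.8, -25.2, 206.3]
tool_rot: [[0.141, 0.99, 0.0], [0.99, -0.141, -0.0], [-0.0, 0.0, -1.0]]
wrist_force: [0.7, 0.4, -0.2]
width: -0.1
gripper_force: 0.0
```

>>> {"method": "send_rows", "body": {
  "moves": [
    [[0,0,0,0,0,0,-1],[0,0,0,0,0,0,-1],[0,0,0,0,0,0,-1],[0,0,0,0,0,0,-1],[0,0,0,0,0,0,-1],[0,0,0,0,0,0,-1],[0,0,0,0,0,0,-1],[0,0,0,0,0,0,-1]]
  ]
}}

```text
time_s: 35.9
eef_pos: [529.2, -23.3, 205.8]
tool_rot: [[0.14, 0.99, 0.0], [0.99, -0.14, -0.0], [-0.0, 0.0, -1.0]]
wrist_force: [0.0, -0.1, -0.3]
width: -0.2
gripper_force: 0.0
```

```bash
python3 -c "
from h import *
st();pointer();print(env.sign_off())"
```

```text
35.9 [529.2 -23.3 205.8] F [ 0.01 -0.14 -0.26] T [-0.   -0.01 -0.01] w -0.2 0.0 q [-3.  8. -5. 77. -0. 96.]
ptr 14 [(np.int64(179), np.int64(177)), (np.int64(179), np.int64(178)), (np.int64(180), np.int64(178)), (np.int64(181), np.int64(178)), (np.int64(179), np.int64(179)), (np.int64(180), np.int64(179)), (np.int64(182), np.int64(179)), (np.int64(181), np.int64(180)), (np.int64(184), np.int64(180)), (np.int64(185), np.int64(180)), (np.int64(183), np.int64(181)), (np.int64(184), np.int64(182)), (np.int64(185), np.int64(182)), (np.int64(186), np.int64(182))]
the job is handed in; nothing more can be done
None
```

I handed the job in at about 36 s: three rings are threaded on the spindle, the spare is still on the desk, and a force probe put the platform at about 24 mm (give or take 1 mm; target 20 to 28); I got no verdict back, and only the first ring's seating was checked by eye.

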